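# Seat a rail in the mortising jig and lock the toggle clamp

## Robot

A 6-joint arm with a two-finger parallel gripper is mounted at the origin on the work surface. World frame = base frame: x ahead of the robot, y to its left, z up, the work surface at z = 0. Lengths are in m, angles in rad, forces in N, time in s.
With the tool pointing down it reaches from about 0.35 to 0.975 m from the base axis. Payload 7.1 kg.
Tool frame: the origin (TCP) lies midway between the tips of the shut fingers; the grasp point (between the pads) lies 19 mm behind it (arm.pinch_z is the distance from the TCP to the grasp point, in m); z points along the fingers, y is the direction in which the jaws open and shut (so a half turn about z gives the same grasp; the last joint's range is limited). The gripper opens to 88 mm and grips with 3 to 60 N. Pads are 20 mm wide; open, the fingers measure 115 mm over their backs; the gripper's body (75 mm by 178 mm) begins 61 mm behind the grasp point.
Start: joints at [-1.306, 0.423, 1.63, -0, 1.089, -0.019], TCP at [0.175, -0.6, 0.223] pointing down, gripper open.
Joint ranges: [-3, 3], [-0.9, 2.11], [0.09, 2.58], [-1.31, 4.45], [0.11, 2.69], [-2.54, 2.54]. Speed limits (rad/s): [2.39, 2.39, 3.01, 3.14, 3.14, 3.14].

## Interface

Orientations are given as a unit quaternion [w, x, y, z].
In Python, from station import arm, imaging gives the robot as it stands.
- The arm moves only by the tool drive_tool, never from a script. Its argument "targets" is a list that holds one entry, the list of rows, each a list of 4 numbers: the shift along the tool's x, y, z in cm, then the turn about the tool's z in degrees. In form: [[[tx, ty, tz, turn], ...]]. A call has 1 to 10 rows; each row is the pose to reach, as a shift and turn from the pose measured when the call began, along the tool's axes at that moment; what a row does not reach only later rows make up. A row lasts 1/10 s, in which the tool goes at most 50 mm and 8.59 degrees, less where a joint would pass 70% of its speed; a pose out of reach is approached as far as the arm can. A call with a gripper value outside its range is refused whole. "jaw" is the finger opening in cm, from 0 to 8.78, set as the call begins (left out, the last holds). The fingers move at their own pace and stop on an object; the grip force is fixed at half the most. Time passes only in rows, so rows that repeat a pose let the fingers close. It gives the time, the measured TCP pose, the force and the opening at its end, in the units of the state.
- arm.get_obs(): the state, without advancing time (a new reading comes with each control period).
- imaging.camera(name): name is "side" or "top" or "wrist"; returns the picture (420x560x3 uint8, red, green, blue); there is no depth.
- imaging.camera_params(name): a dict with "vertical_fov" (degrees; the focal length in pixels is half the picture's height over the tangent of half this angle, whatever the lens; pixels are square), "cx", "cy" (the principal point, pixels), "extrinsics" (4x4, takes a point from camera to world coordinates). Camera axes: x right, y down, z forward; pixel columns grow to the right and rows downward; lengths in m; the calibration is good to about 2 mm. The wrist camera is an equidistant fisheye: a pixel r from the principal point sees the ray r / f radians off the axis. A picture is of the moment at which its call begins: read the wrist's pose just before it. camera_params takes no time and is no camera call; for the wrist camera it gives the pose at the moment of the call.
- arm.sign_off(): hands the job in, once; it reports no verdict.
Trained networks look in the newest picture that a camera, given by its name, has taken for a name from the list of things; names that differ only in an ending like _2 or _b are one class to them, and where a whole thing is asked for, a point or a joint stands for the part that bears it (a point fixed in the world has none). Each returns a list of dicts, best first, with "confidence" (0 to 1); they miss things now and then, are a little off and sometimes report something else, mostly with a low value. They report only what shows in the picture. A call takes as long as a camera call. They do not tell look-alikes from the thing itself.
- imaging.spot_in(camera, name): "xy" ([column, row] as shares, 0 to 1, of the picture: columns of its width, rows of its height, amid what is visible of it).
- imaging.silhouettes(camera, name): "mask" (420x560 bool, what is visible of it) and "xy" ([column, row] as shares, 0 to 1, of the picture: columns of its width, rows of its height, amid what is visible of it).
The state is a dict: "clock": time; "joints": joint angles; "qd": joint speeds; "tau": joint torques, N m; "ee_pos": TCP position; "ee_rot": TCP orientation; "contact_force": force on the tool from outside, world axes, zero at the start; "wrist_torque": the same for the moment, N m; "finger_gap": finger opening in m.
Only numpy, scipy, OpenCV 4.12 (cv2) and the standard library are available. Lean on these libraries where they do the work, as an engineer would, in place of code of your own. Each camera call takes 0.05 s, during which the arm holds its last target. There are 200 camera calls.

## Task

Get the wooden rail ready for mortising: push it along its slot in the jig, without lifting it, until its end is right up against the stop block. Then push the toggle clamp's upright handle over and down, away from the fence, past its dead point until it snaps into lock and the pad presses on the rail. Leave the tools and other things round about where they are.

Things in the scene. Friction and masses are not known exactly. Their poses are not given: they have to be found in the camera images.
- jig: grey-faced jig board fixed to the table, base 230 (x) x 330 (y) x 18 mm; origin under its middle at table height, z up. In its frame (mm): a slot along y, floor z 18, between a fence (face x +9.5, top z 38) and a guide strip (face x -39.5, top z 30), open at its -y end, shut at +y by a stop block (face y +100, top z 42). The toggle clamp stands on the fence's +x side
- rail: loose wooden rail 45 (x) x 150 (y) x 32 (z) mm, about 0.17 kg, lying in the jig's slot with 2 mm play on each side, with a short mortise pocket in its top; origin under its middle, its axes nearly parallel to the jig's. It starts 25 to 70 mm short of the stop; against the stop its origin is at y +25 mm in the jig's frame
- rail_end (a point): middle of the rail's free end face (its -y end), 16 mm above its underside, the face to push towards the jig's +y
- stop (a point): middle of the stop block's face that the rail's end must meet, 34 mm above the table
- pivot (a point): pivot axis (along the jig's y) of the clamp handle, at (90, 30, 104) mm in the jig's frame, axes as the jig's. Steel cheeks round it: x 42 to 101, 34 mm wide, top z 114. In front, on the -x side, the open clamp arm (75 mm long, 16 mm wide) slants up over the slot to z 160 at most; locked, it lies level with its pad on the rail
- handle_tip (a point): end of the clamp handle on its centreline, 115 mm from the pivot; the outer 72 mm of the handle is a round black grip of 22 mm diameter; z axis points outward along the handle
- clamp_handle (a joint): handle angle, rad: 0 = leaning 10 degrees from upright towards the jig's -x; grows as it swings to +x and down. Starts open, at -0.12 to 0.15, stays where left (friction about 0.06 N m). Dead point 1.30, lock stop 1.50, where the handle rises 14 degrees above level. From 0.9 on it resists (up to 5 N at the grip) and springs back if let go; past 1.32 it snaps to the stop by itself
- clamp_pad: round rubber pad of 18 mm diameter, on a spring of 6 N/mm under the clamp arm's end; origin at the middle of its pressing face
- chisel: loose bystander: bench chisel, 215 mm long, 26 mm thick handle, lying along the jig base's near edge strip; origin under its middle. Leave alone
- mallet: loose bystander: square-headed wooden mallet, head 75 x 130 x 60 mm, handle 220 mm, on the table to the jig's +y side; origin under the head. Leave alone
- offcut: loose bystander: wooden offcut block 50 x 35 x 28 mm on the jig base, behind the fence; origin under its middle. Leave alone
- glue: loose bystander: white bottle, 60 mm diameter, 150 mm tall, on the table; origin under its middle. Leave alone
- tape: loose bystander: tape measure 70 x 35 x 65 mm, on the table; origin under its middle. Leave alone
- square: loose bystander: try square, stock 130 mm, blade 160 mm, 16 mm thick, on the table; origin under the stock. Leave alone
- cup: loose bystander: white cup, 76 mm diameter, 90 mm tall, on the table; origin under its middle. Leave alone
Mind the look-alikes: they are no part of the job. What is meant by the rail is not turquoise, and is the larger of those in its own colour.

How it is judged:
By the outcome, as a careful person would: the job done as asked, in the order asked, and still so for the second after the job is handed in, with the robot touching nothing.
It also fails if it takes over 51 s, if anything falls off the work surface, if the arm or the gripper's body presses on something with over 40 N, if the wrist force passes 120 N, or if a joint passes its speed limit or range.

## Working session

There is one attempt and no reset: what is moved stays moved. The work goes in short steps, Python scripts to look and compute and a tool call to move; the robot and the scene stay as the last step left them, time stands still between calls to the robot, and variables do not carry over. Pictures are saved under pics/ and viewed, about 8 in all and at most 12, crops included, and the job is handed in when it is done.

Besides the shell and the picture viewer there is one more tool, called as a command line: name --argument value ..., lists and objects as JSON in quotes. drive_tool: Moves the arm, as the interface text tells. Its arguments: {"type":"object","properties":{"targets":{"type":"array"},"jaw":{"type":"number"}},"required":["targets"]}

```bash
mkdir -p pics; cat > h.py <<'E'
import numpy as np, cv2
from station import arm, imaging
from scipy.spatial.transform import Rotation as R
def shot(n,fn=None):
    im=imaging.camera(n)
    if fn: cv2.imwrite('pics/'+fn,im[:,:,::-1])
    return im
def ray(n,u,v):
    p=imaging.camera_params(n);f=210/np.tan(np.radians(p['vertical_fov']/2));E=np.array(p['extrinsics'])
    d=np.array([(u-p['cx'])/f,(v-p['cy'])/f,1.]);return E[:3,3],E[:3,:3]@d
def onz(n,u,v,z):
    o,d=ray(n,u,v);return o+d*(z-o[2])/d[2]
def proj(n,P):
    p=imaging.camera_params(n);f=210/np.tan(np.radians(p['vertical_fov']/2));E=np.array(p['extrinsics'])
    c=(np.atleast_2d(P)-E[:3,3])@E[:3,:3];return c[:,:2]/c[:,2:]*f+[p['cx'],p['cy']]
def totool(P):
    o=arm.get_obs();q=o['ee_rot'];r=R.from_quat([q[1],q[2],q[3],q[0]])
    return r.inv().apply(np.array(P)-o['ee_pos'])*100
E
python3 - <<'E'
from h import *
a=shot('top','top1.png');b=shot('side','side1.png')
o=arm.get_obs();print(o['clock'],o['ee_pos'],o['ee_rot'])
for n in('top','side'):
    p=imaging.camera_params(n);print(n,np.round(p['extrinsics'],3).tolist(),p['vertical_fov'])
    for t in('jig','rail','rail_end','stop','pivot','handle_tip','clamp_pad'):
        print(n,t,[(np.round(np.array(d['xy'])*[560,420]).tolist(),round(d['confidence'],2)) for d in imaging.spot_in(n,t)[:4]])
print(arm.get_obs()['clock'])
E
```

```text
0.1 [ 0.17491177 -0.59950661  0.22199657] [-6.84176261e-04  9.89946660e-01  1.41439514e-01 -7.52167857e-05]
top [[0.024, -0.996, 0.09, 0.406], [-1.0, -0.024, -0.0, 0.002], [0.002, -0.09, -0.996, 1.633], [0.0, 0.0, 0.0, 1.0]] 45.17172354146204
top jig [([269.0, 211.0], 0.91)]
top rail [([276.0, 223.0], 0.98), ([201.0, 297.0], 0.8), ([277.0, 132.0], 0.69), ([268.0, 209.0], 0.44)]
top rail_end [([277.0, 135.0], 0.81), ([277.0, 224.0], 0.8), ([199.0, 298.0], 0.7)]
top stop [([269.0, 210.0], 0.62), ([356.0, 259.0], 0.54)]
top pivot [([268.0, 210.0], 0.88), ([269.0, 185.0], 0.53)]
top handle_tip [([269.0, 184.0], 0.43)]
top clamp_pad [([265.0, 210.0], 0.49)]
side [[0.99, -0.086, 0.11, 0.425], [-0.138, -0.722, 0.678, -0.608], [0.021, -0.687, -0.727, 0.859], [0.0, 0.0, 0.0, 1.0]] 53.31646708374338
side jig [([290.0, 270.0], 0.74)]
side rail [([271.0, 271.0], 0.81), ([318.0, 219.0], 0.75), ([175.0, 213.0], 0.69)]
side rail_end [([174.0, 212.0], 0.91), ([390.0, 258.0], 0.84), ([273.0, 270.0], 0.59)]
side stop [([287.0, 273.0], 0.88)]
side pivot [([293.0, 274.0], 0.68)]
side handle_tip [([319.0, 220.0], 0.58)]
side clamp_pad [([285.0, 230.0], 0.61)]
0.8
```

```bash
python3 -c "
import cv2,numpy as np
a=cv2.imread('pics/top1.png');b=cv2.imread('pics/side1.png')
print(a.shape)"
```

```text
(420, 560, 3)
```

View pics/top1.png

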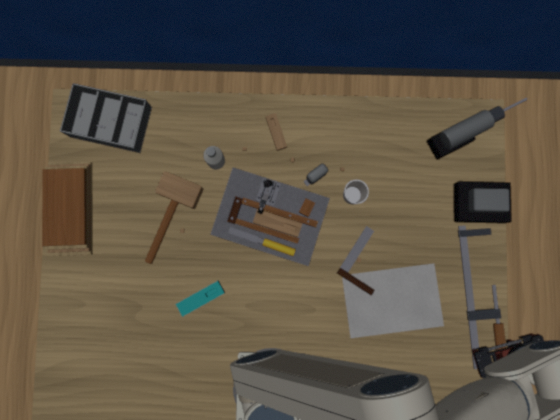

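View pics/side1.png

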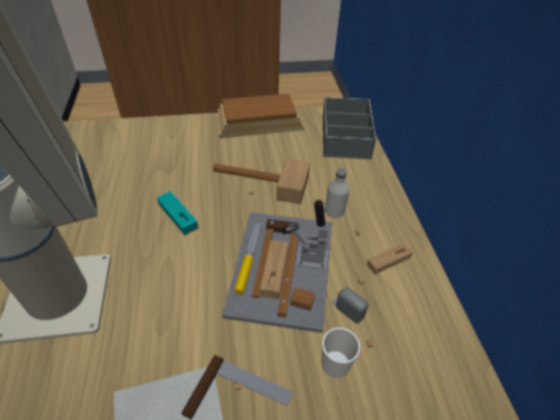

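Top view: the jig is at about (269,211), with the stop at its left end (235,210), the clamp at (267,190) and its handle upright.

Rail candidates in the top view:
- Wooden rail in the jig slot at (276,223). This is the larger of the wood-coloured ones, so I choose it.
- Turquoise piece at (200,297), ruled out by its colour.
- Small wooden piece at (277,132), ruled out by its size.

```bash
python3 - <<'E'
from h import *
from scipy.optimize import least_squares
a=shot('top');b=shot('side')
# jig outline corners from masks -> fit pose (x,y,yaw)
C={}
for n in('top','side'):
    m=imaging.silhouettes(n,'jig')[0]['mask'].astype(np.uint8)
    m=cv2.morphologyEx(m,cv2.MORPH_CLOSE,np.ones((5,5)));
    c=max(cv2.findContours(m,0,2)[0],key=cv2.contourArea)
    hull=cv2.convexHull(c); C[n]=(m,hull); 
    print(n,cv2.minAreaRect(hull))
box=cv2.boxPoints(cv2.minAreaRect(C['top'][1]))
w=np.array([onz('top',u,v,0.018) for u,v in box])[:,:2];print(w,np.linalg.norm(np.diff(w,axis=0),axis=1))
g=np.stack(np.meshgrid(np.linspace(-.2,.2,81),np.linspace(-.25,.25,101)),-1).reshape(-1,2)
def mdl(p,P):
    c,s=np.cos(p[2]),np.sin(p[2]);P=np.asarray(P,float)
    return np.c_[p[0]+c*P[:,0]-s*P[:,1],p[1]+s*P[:,0]+c*P[:,1],P[:,2]]
Q=np.array([[x,y,z]for x in(-.115,.115)for y in(-.165,.165)for z in(0,.018)])
from scipy.optimize import minimize
mm=C['top'][0]
def cost(p):
    t=np.zeros((1680,2240),np.uint8);h=cv2.convexHull((proj('top',mdl(p,Q))*4).astype(np.float32)).astype(int)
    cv2.fillConvexPoly(t,h,1);return -(np.logical_and(t,M).sum()/np.logical_or(t,M).sum())
M=cv2.resize(mm,(2240,1680),interpolation=cv2.INTER_NEAREST)
x0=[*w.mean(0),-0.28]
r=minimize(cost,x0,method='Nelder-Mead',options=dict(initial_simplex=np.array(x0)+np.array([[0,0,0],[.01,0,0],[0,.01,0],[0,0,.05]])))
p=r.x;print(p,r.fun);np.save('jig.npy',p)
L=[[.0095,y,.038]for y in(-.1,.1)]+[[-.0395,y,.03]for y in(-.1,.1)]+[[x,.1,.042]for x in(-.0395,.0095)]+[[.09,.03,.104]]
V=[]
for n,im,x,y in(('top',a,200,155),('side',b,215,190)):
    k=5;big=cv2.resize(im[y:y+120,x:x+130,::-1],None,fx=k,fy=k,interpolation=cv2.INTER_CUBIC)
    big=cv2.convertScaleAbs(big,alpha=1.6)
    def P(q):return tuple(((proj(n,mdl(p,[q]))[0]-[x,y]+.5)*k).astype(int).tolist())
    for i,j,z in((0,1,.018),):
        cs=[P([sx*.115,sy*.165,.018])for sx,sy in((1,1),(1,-1),(-1,-1),(-1,1))]
        for i in range(4):cv2.line(big,cs[i],cs[i-1],(0,255,0),1)
    for i in(0,2,4):cv2.line(big,P(L[i]),P(L[i+1]),(255,255,0),1)
    cv2.circle(big,P(L[6]),5,(0,0,255),1)
    for q in(-.12,.15):
        t=q-np.radians(10);cv2.circle(big,P([.09+.115*np.sin(t),.03,.104+.115*np.cos(t)]),5,(255,0,255),1)
    for yy in np.arange(-.12,-.07,.01):cv2.circle(big,P([-.015,yy,.05]),2,(0,0,255),-1)
    V.append(big);cv2.imwrite(f'pics/c_{n}.png',big)
E
```

```text
top ((270.088134765625, 216.0541534423828), (102.88654327392578, 71.81983184814453), 17.52556800842285)
side ((280.0321044921875, 260.3883361816406), (101.93904876708984, 133.11680603027344), 6.581944942474365)
[[ 0.47450024  0.20825569]
 [ 0.69782165  0.14619924]
 [ 0.60461148 -0.17289978]
 [ 0.38354377 -0.10726797]] [0.23178321 0.33243393 0.23060457]
[ 0.53895657  0.01701235 -0.28457578] -0.7670611339665127
```

View pics/c_top.png

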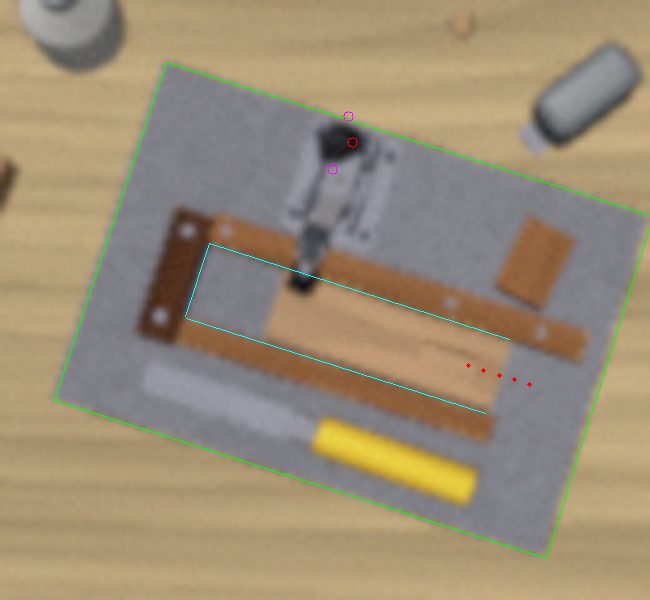

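View pics/c_side.png

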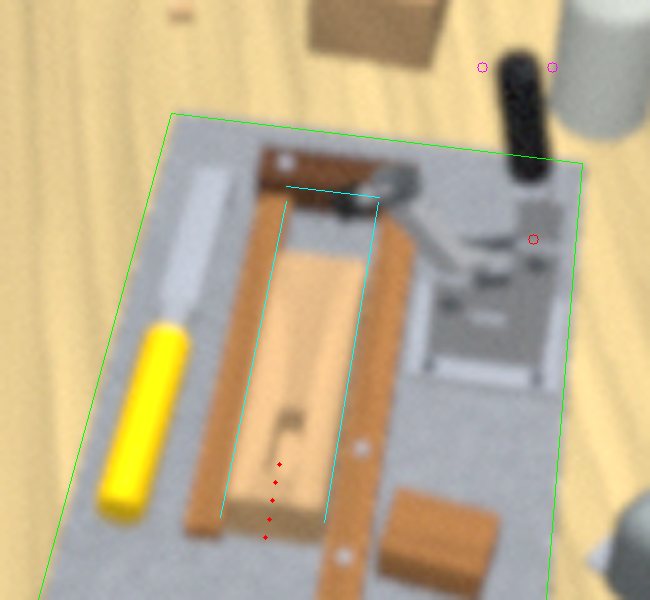

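The crops confirm the choice. The rail sits in the slot with its mortise pocket, its free end is at jig y ≈ -106 mm, and the jig outline fit agrees with both views. The handle angle is about +0.05.

```bash
cat >> h.py <<'E'
JP=np.load('jig.npy')
def J(x,y,z):
    c,s=np.cos(JP[2]),np.sin(JP[2]);x,y,z=x/1e3,y/1e3,z/1e3
    return [JP[0]+c*x-s*y,JP[1]+s*x+c*y,z]
def inJ():
    P=np.array(arm.get_obs()['ee_pos'])-[JP[0],JP[1],0];c,s=np.cos(JP[2]),np.sin(JP[2])
    return np.array([c*P[0]+s*P[1],-s*P[0]+c*P[1],P[2]])*1e3
E
python3 -c "
from h import *
print(totool(J(-15,-140,120)), inJ())"
```

```text
[ 43.41361477 -38.05021867  10.26876004] [-176.09520623 -694.35240087  222.67717505]
```

drive_tool --targets '[[[3.1,-2.7,0,-5],[6.2,-5.4,0,-10],[9.3,-8.1,0,-15],[12.4,-10.8,0,-20],[15.5,-13.5,0,-25],[18.6,-16.2,0,-30],[21.7,-18.9,0,-35],[24.8,-21.6,0,-40],[27.9,-24.3,0,-45],[31,-27,0,-50]]]' --jaw 0

```text
clock: 2.0
ee_pos: [0.3978, -0.2526, 0.223]
ee_rot: [0.0, 0.836, 0.548, 0.0]
contact_force: [-0.6, -0.4, 0.3]
finger_gap: 0.0114
```

```bash
python3 -c "
from h import *
o=arm.get_obs();q=o['ee_rot']
print(totool(J(-15,-140,120)), inJ(),o['clock'],o['finger_gap'],o['joints'],'yaw',2*np.degrees(np.arctan2(q[2],q[1])),'want',90+np.degrees(JP[2]))"
```

```text
[16.2774551   2.44369687 10.29631286] [ -59.81835531 -298.37791171  222.96542078] 2.0 0.01136449525672054 [-5.90993240e-01  1.95140743e-01  1.96018282e+00  9.56358177e-06
  9.85559663e-01 -1.80108036e-01] yaw 66.45770941724548 want 73.69500896694396
```

drive_tool --targets '[[[2,0.3,0,-2],[5,0.8,2,-4],[9,1.4,5,-7.2],[13,2,8,-7.2],[16.3,2.4,10.3,-7.2],[16.3,2.4,10.3,-7.2],[16.3,2.4,10.3,-7.2]]]' --jaw 0

```text
clock: 2.7
ee_pos: [0.4849, -0.1122, 0.1195]
ee_rot: [-0.0, 0.8, 0.6, -0.0]
contact_force: [-0.5, -0.6, -0.2]
finger_gap: 0.0006
```

```bash
python3 - <<'E'
from h import *
o=arm.get_obs();q=o['ee_rot']
print(totool(J(-15,-140,28)), inJ(),o['clock'],o['finger_gap'],'yaw',2*np.degrees(np.arctan2(q[2],q[1])))
shot('wrist','w1.png');b=shot('side')
cv2.imwrite('pics/s2.png',cv2.resize(b[190:360,190:390,::-1],None,fx=3,fy=3))
w=cv2.imread('pics/w1.png')
cv2.imwrite('pics/m2.png',np.hstack([cv2.resize(w,(400,300)),cv2.resize(cv2.imread('pics/s2.png'),(353,300))]))
E
```

```text
[-0.07816196  0.07152986  9.15278669] [ -15.6564118  -139.18073206  119.52797891] 2.7 0.0006150081403722007 yaw 73.77433944867873
```

View pics/m2.png

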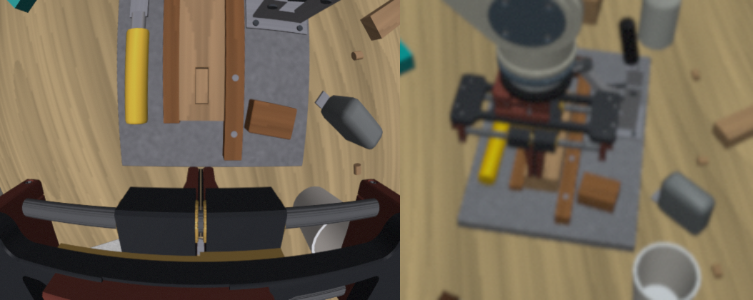

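The fingers (wrist view about (200,175)) are centred on the rail end (203,125) and behind it. I'll descend and push.

drive_tool --targets '[[[0,0,3,0],[0,0,6,0],[0,0,8,0],[0,0,9,0],[0,0,9,0],[1,0,9,0],[2,0,9,0],[3,0,9,0],[4,0,9,0],[4,0,9,0]]]' --jaw 0

```text
clock: 3.8
ee_pos: [0.4972, -0.0737, 0.031]
ee_rot: [0.001, 0.8, 0.6, 0.001]
contact_force: [-0.4, 0.2, -0.8]
finger_gap: 0.0003
```

```bash
python3 -c "
from h import *
o=arm.get_obs();print(inJ(),o['contact_force'],totool(J(-15,-62,28)))"
```

```text
[-14.58704568 -98.78747335  31.03709597] [-0.43310216  0.18104093 -0.84259228] [ 3.6787971  -0.03929171  0.30337241]
```

drive_tool --targets '[[[0.7,0,0.1,0],[1.4,0,0.1,0],[2,0,0.1,0],[2.5,0,0.1,0],[2.9,0,0.1,0],[3.1,0,0.1,0],[3.3,0,0.1,0],[3.3,0,0.1,0]]]' --jaw 0

```text
clock: 4.6
ee_pos: [0.5065, -0.0418, 0.0299]
ee_rot: [0.001, 0.8, 0.6, 0.001]
contact_force: [0.9, 0.2, -0.4]
finger_gap: 0.0002
```

```bash
python3 -c "
from h import *
o=arm.get_obs();print(inJ(),o['contact_force'],totool(J(-15,-60,30)))"
```

```text
[-14.63570389 -65.51483719  29.9448307 ] [ 0.91013938  0.21871484 -0.42394918] [ 0.55151011 -0.03602809 -0.0055153 ]
```

drive_tool --targets '[[[0.1,0,0,0],[0.2,0,0,0],[0.3,0,0,0],[0.4,0,0,0],[0.4,0,0,0]]]' --jaw 0

```text
clock: 5.1
ee_pos: [0.5076, -0.0378, 0.0299]
ee_rot: [0.001, 0.8, 0.6, 0.001]
contact_force: [-0.8, -0.6, -0.2]
finger_gap: 0.0003
```

drive_tool --targets '[[[0.1,0,0,0],[0.2,0,0,0],[0.2,0,0,0]]]' --jaw 0

```text
clock: 5.4
ee_pos: [0.5077, -0.0367, 0.0299]
ee_rot: [0.001, 0.8, 0.6, 0.0]
contact_force: [-2.2, -9.4, 2.9]
finger_gap: 0.0004
```

Contact force jumped to about 10 N at the expected position (finger face at jig y ≈ -50), so the rail has met the stop. I'll back off, rise and check.

drive_tool --targets '[[[-1,0,0,0],[-2,0,0,0],[-2,0,-4,0],[-2,0,-8,0],[-2,0,-12,0],[-2,0,-16,0],[-2,0,-17,0],[-2,0,-17,0]]]' --jaw 0

```text
clock: 6.2
ee_pos: [0.5028, -0.0562, 0.2015]
ee_rot: [0.002, 0.8, 0.6, 0.002]
contact_force: [0.0, 0.5, 0.6]
finger_gap: 0.0005
```

```bash
python3 - <<'E'
from h import *
w=shot('wrist');o=arm.get_obs();print(inJ(),o['contact_force'],totool(J(25,30,192)))
b=shot('side')
cv2.imwrite('pics/m3.png',np.hstack([w[:,:,::-1],cv2.resize(b[200:340,210:290,::-1],(240,420))]))
E
```

```text
[-15.28383226 -80.4937604  199.8469095 ] [-0.31220355 -0.54682169 -0.2051206 ] [11.04606016  4.03732471  0.78542106]
```

View pics/m3.png

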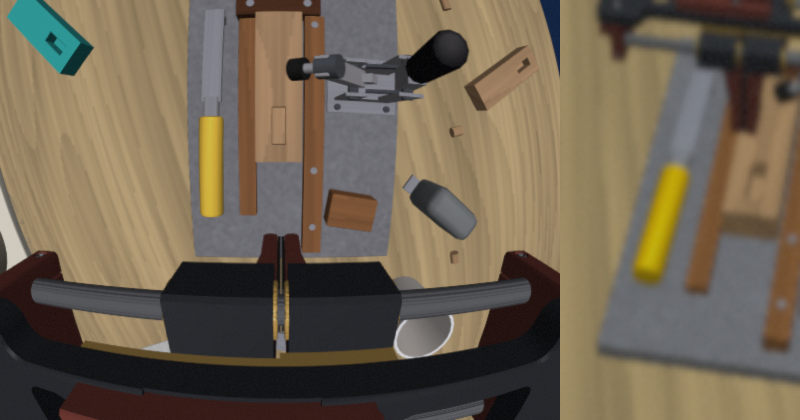

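The rail's far end (280,12) meets the stop block with no gap, and everything else is undisturbed. Next I'll move in front of the handle.

drive_tool --targets '[[[3,0.5,0.2,0],[6,1.5,0.5,0],[9,3,0.8,0],[11,4,0.8,0],[11,4,0.8,0],[11,4,0.8,0]]]' --jaw 0

```text
clock: 6.9
ee_pos: [0.5687, 0.0385, 0.1885]
ee_rot: [-0.001, 0.8, 0.6, -0.002]
contact_force: [1.1, -0.1, 0.4]
finger_gap: 0.0006
```

```bash
python3 - <<'E'
from h import *
o=arm.get_obs();p=inJ();print(p,o['contact_force'])
b=shot('side');cv2.imwrite('pics/m4.png',cv2.resize(b[150:330,210:390,::-1],None,fx=3,fy=3,interpolation=cv2.INTER_CUBIC))
# corner path
r=88;w=13.5
for q in(0.05,.3,.5,.7,.9,1.1,1.25,1.35,1.45,1.5):
    t=q-np.radians(10);x=90+r*np.sin(t)-11*np.cos(t)-w;z=104+r*np.cos(t)+11*np.sin(t)
    # finger vertical edge: put tip a little below the corner contact early on
    print(q,np.round([x,30,z],1),np.round(totool(J(x,30,z)),2))
E
```

```text
[ 22.50056837  28.98904092 188.49329439] [ 1.06270676 -0.13116184  0.388953  ]
0.05 [ 54.7  30.  190. ] [ 0.14  3.22 -0.11]
0.3 [ 76.6  30.  192.7] [ 0.14  5.41 -0.39]
0.5 [ 94.2  30.  190.9] [ 0.13  7.17 -0.22]
0.7 [111.1  30.  185.6] [0.13 8.87 0.3 ]
0.9 [126.7  30.  177.1] [ 0.13 10.42  1.15]
1.1 [140.2  30.  165.7] [ 0.14 11.78  2.28]
1.25 [148.7  30.  155.5] [ 0.14 12.63  3.3 ]
1.35 [153.5  30.  148. ] [ 0.14 13.11  4.05]
1.45 [157.5  30.  140.1] [ 0.14 13.52  4.84]
1.5 [159.2  30.  136. ] [ 0.14 13.69  5.25]
```

View pics/m4.png

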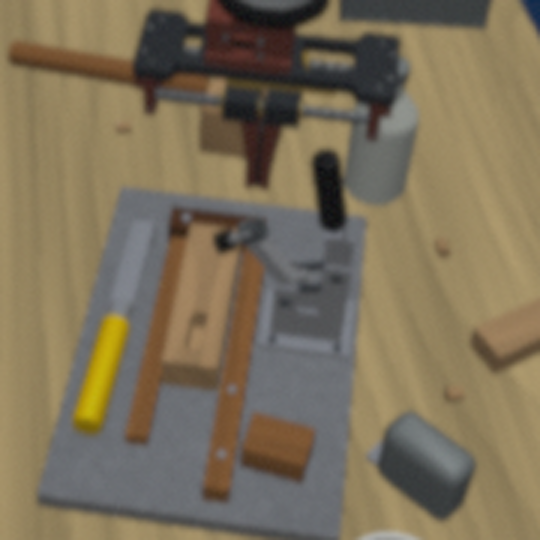

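Clear of everything. The handle grip at about (330,190) is ahead of the fingers at (258,180).

drive_tool --targets '[[[0.1,1.5,-0.1,0],[0.1,3,-0.1,0],[0.1,4,-0.2,0],[0.1,5,-0.3,0],[0.1,6,-0.3,0],[0.1,7,-0.2,0],[0.1,8,0,0],[0.1,8.9,0.3,0],[0.1,9.7,0.7,0],[0.1,9.7,0.7,0]]]' --jaw 0

```text
clock: 7.95
ee_pos: [0.6625, 0.0117, 0.1807]
ee_rot: [-0.001, 0.8, 0.6, -0.002]
contact_force: [0.1, 0.4, 0.6]
finger_gap: 0.0005
```

```bash
python3 - <<'E'
from h import *
o=arm.get_obs();p=inJ();print(p,o['contact_force'])
b=shot('side');cv2.imwrite('pics/m5.png',cv2.resize(b[150:330,230:410,::-1],None,fx=3,fy=3,interpolation=cv2.INTER_CUBIC))
r=88;w=13.5
for q in(.9,1.1,1.25,1.35,1.45,1.5):
    t=q-np.radians(10);x=90+r*np.sin(t)-11*np.cos(t)-w;z=104+r*np.cos(t)+11*np.sin(t)
    print(q,np.round([x,30,z],1),np.round(totool(J(x,30,z)),2))
E
```

```text
[120.11261648  29.57817863 180.68658406] [0.06588305 0.36306935 0.55880231]
0.9 [126.7  30.  177.1] [0.04 0.72 0.37]
1.1 [140.2  30.  165.7] [0.04 2.07 1.51]
1.25 [148.7  30.  155.5] [0.05 2.93 2.52]
1.35 [153.5  30.  148. ] [0.05 3.41 3.27]
1.45 [157.5  30.  140.1] [0.05 3.81 4.06]
1.5 [159.2  30.  136. ] [0.05 3.99 4.47]
```

View pics/m5.png

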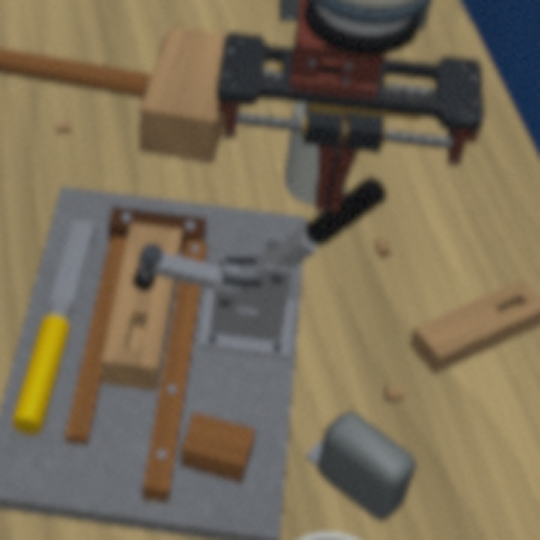

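The handle (345,210) is about halfway over and following the fingers. Continuing.

drive_tool --targets '[[[0,0.7,0.4,0],[0,1.4,0.9,0],[0,2.1,1.5,0],[0,2.5,2,0],[0,2.9,2.5,0],[0,3.2,2.9,0],[0,3.4,3.3,0],[0,3.6,3.7,0],[0,3.8,4.1,0],[0,3.8,4.2,0]]]' --jaw 0

```text
clock: 9.0
ee_pos: [0.6979, 0.0011, 0.1377]
ee_rot: [-0.001, 0.8, 0.6, -0.003]
contact_force: [0.8, 0.5, -0.1]
finger_gap: 0.0006
```

```bash
python3 - <<'E'
from h import *
o=arm.get_obs();p=inJ();print(p,o['contact_force'],totool(J(159,30,136)))
E
```

```text
[156.96745824  29.37062828 137.69809559] [ 0.75718921  0.45414115 -0.12068508] [0.0632683  0.20422562 0.16851603]
```

No force now, so it likely snapped. I'll rise clear and check.

drive_tool --targets '[[[0,0,-3,0],[0,0,-7,0],[-4,0,-11,0],[-9,0,-13,0],[-14,0,-14,0],[-14,0,-14,0]]]' --jaw 0

```text
clock: 9.6
ee_pos: [0.6589, -0.1372, 0.2805]
ee_rot: [0.0, 0.801, 0.599, -0.002]
contact_force: [0.5, -0.3, 0.1]
finger_gap: 0.0001
```

```bash
python3 - <<'E'
from h import *
b=shot('side');w=shot('wrist');o=arm.get_obs();print(inJ(),o['contact_force'])
k=4;x,y=225,190;big=cv2.resize(b[y:y+140,x:x+120,::-1],None,fx=k,fy=k,interpolation=cv2.INTER_CUBIC)
for q,c in((1.5,(0,255,0)),(1.3,(0,0,255))):
    t=q-np.radians(10);u=proj('side',[J(90+115*np.sin(t),30,104+115*np.cos(t))])[0]
    cv2.circle(big,tuple(((u-[x,y]+.5)*k).astype(int).tolist()),5,c,1)
cv2.imwrite('pics/m6.png',np.hstack([big[:,:400],cv2.resize(w[:420,100:460,::-1],(400,467))[:,:].copy() if 0 else cv2.resize(w[:,80:480,::-1],(400,560))]))
E
```

```text
[ 158.00342732 -111.85613453  278.83082932] [ 0.25712718  0.01751236 -0.14533486]
```

View pics/m6.png

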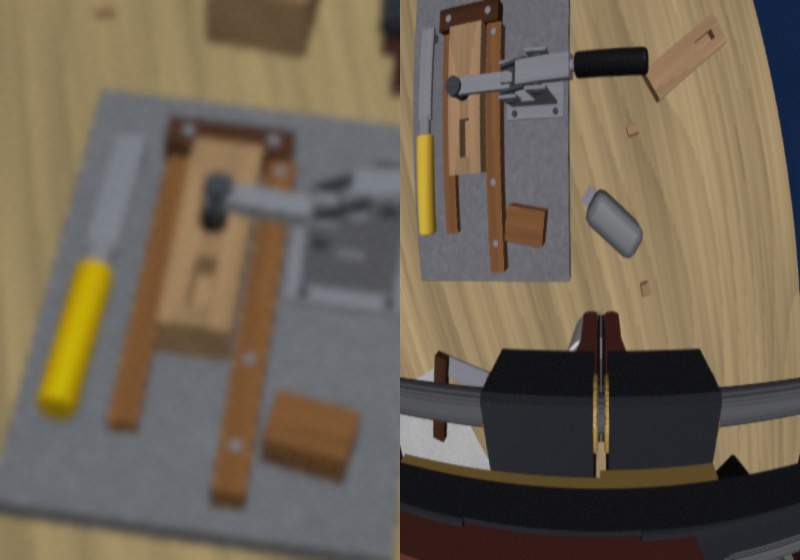

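The rail is at the stop, with the clamp arm level and its pad on the rail. I'll check the handle angle with one more crop.

```bash
python3 - <<'E'
from h import *
b=shot('side')
k=5;x,y=270,190;big=cv2.resize(b[y:y+110,x:x+120,::-1],None,fx=k,fy=k,interpolation=cv2.INTER_CUBIC)
for q,c in((1.5,(0,255,0)),(1.3,(0,0,255)),(1.1,(255,0,0))):
    t=q-np.radians(10);u=proj('side',[J(90+115*np.sin(t),30,104+115*np.cos(t))])[0]
    cv2.circle(big,tuple(((u-[x,y]+.5)*k).astype(int).tolist()),5,c,2)
cv2.imwrite('pics/m7.png',big)
E
```

```text
(no output)
```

View pics/m7.png

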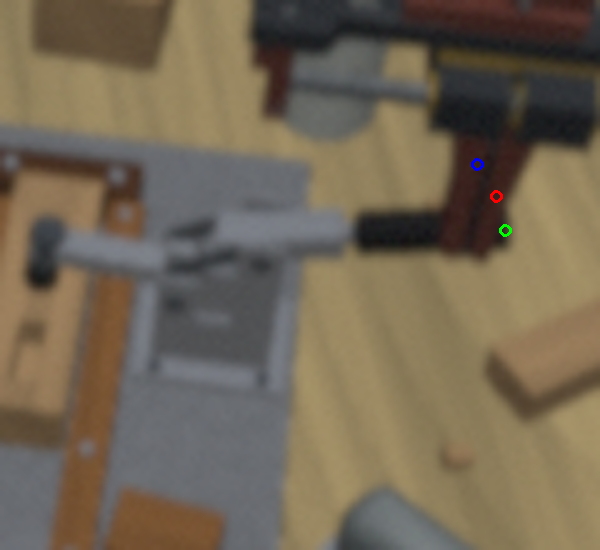

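The handle tip at about (505,230) coincides with the 1.50 rad marker (green), well past the dead point, so it is locked. The gripper only appears in front of it in this view; it is about 13 cm higher and touches nothing. Handing in.

```bash
python3 -c "
from h import *
print(arm.get_obs()['clock'],arm.sign_off())"
```

```text
the job is handed in; nothing more can be done
9.75 None
```

The rail is up against the stop and the toggle clamp is locked on it. I handed the job in at 9.75 s of the 51 s allowed.

- **Rail:** I pushed it about 56 mm along the slot with the closed fingers. The force rose to about 10 N where the stop was expected, and the wrist picture then showed no gap between the rail and the stop block.
- **Clamp:** I pushed the handle over and down until it snapped. In the last picture the handle tip lies on the projected lock position (1.50 rad), the clamp arm is level and the pad is on the rail.
- **Surroundings:** The bystanders I could see in the later pictures looked unmoved, though I did not measure them. The gripper ended clear of everything, with contact force near zero.

No check failed or disagreed. I did not measure the pad's pressing force.

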